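# Turn the stake log and set the stakes

### The arm

A 6-joint arm with a two-finger parallel gripper is mounted at the origin on the work surface. World frame = base frame: x ahead of the robot, y to its left, z up, the work surface at z = 0. Lengths are in m, angles in rad, forces in N, time in s.
With the tool pointing down it reaches from about 0.275 to 0.775 m from the base axis. Payload 14.6 kg.
Tool frame: the origin (TCP) lies on the front face of the gripper's body, between the roots of the fingers; the fingertips stand ahead of it and the grasp point (between the pads) lies 54 mm ahead of it (r.nose_length is the z of the fingertips in the tool frame, in m); z points along the fingers, x is the direction in which the jaws open and shut, and the axes are right-handed (so a half turn about z gives the same grasp; the last joint's range is limited). The gripper opens to 85 mm and grips with 20 to 120 N. Pads are 22 mm wide; open, the fingers measure 114 mm over their backs; the gripper's body (76 mm by 85 mm) begins 54 mm behind the grasp point. The pads swing forward as they close: fully open they stand 13 mm farther back than shut.
Start: joints at [-1.346, 0.263, -0.048, 1.259, 0, 1.415], TCP at [0.195, -0.488, 0.304] pointing down, gripper open.
Joint ranges: [-2.65, 2.65], [-0.89, 1.7], [-1.18, 1.37], [-2.13, 2.11], [-1.35, 1.29], [-3.14, 3.14]. Speed limits (rad/s): [1.89, 1.89, 2.57, 2.79, 3.14, 3.14].

### API

Orientations are given as a unit quaternion [x, y, z, w].
In Python, from station import r, eoat, planner, monitor, imaging, workorder gives the robot as it stands. Calls block until the motion is done:
- r.movep(position, orientation): joint-space move of the TCP to a pose.
- r.move_linear(position, orientation=None, max_speed=0.15, f_stop=None): straight line of the TCP; orientation=None keeps the orientation; max_speed is the mean speed in m/s. With f_stop (N) it stops when the force on the tool has changed by that much, and returns True; else False.
- r.set_joints(angles): joint-space move.
- eoat.grip(opening, grasp_force=None): finger opening in m; grasp_force is the grip in N (None keeps the last); returns when the fingers have stopped.
- r.sleep(seconds).
- planner.solve_ik(position, orientation): joint angles nearest the present ones, or None.
- monitor.observe(): the state.
- imaging.camera(name): name is "side" or "top"; returns a dict with "color" (420x560x3 uint8, red, green, blue), "depth" (420x560 float32, m along the optical axis (not along the pixel's ray), 0 where there is no reading), "mtx" (3x3 intrinsics, pixels), "extrinsics" (4x4, takes a point from camera to world coordinates). Camera axes: x right, y down, z forward; pixel columns grow to the right and rows downward; lengths in m; the calibration is good to about 2 mm. A picture is of the moment at which its call begins.
A pose or a line that the arm cannot do raises r.IKError and nothing moves.
- workorder.sign_off(): hands the job in, once; it reports no verdict.
The state is a dict: "time_s": time; "joint_pos": joint angles; "joint_vel": joint speeds; "joint_torque": joint torques, N m; "ee_pos": TCP position; "orientation": TCP orientation; "ft_force": force on the tool from outside, world axes, zero at the start; "moment": the same for the moment, N m; "opening": finger opening in m.
Only numpy, scipy, OpenCV 4.12 (cv2) and the standard library are available. Lean on these libraries where they do the work, as an engineer would, in place of code of your own. Each camera call takes 0.05 s, during which the arm holds its last target. There are 200 camera calls.

### The job

The stake log lies in its saddle with its two sockets turned under. Lift it out, lay it down on the bench and let go, roll it along the bench until its sockets face straight up (turn it only on the bench, never in the air or in the saddle) and let go so it sits on its flat; then lay it back in the saddle, sockets up, and afterwards drop the two steel stakes, one by one, foot first and fully home, each into a socket of its own (either one). Leave the copper band, the hammer and the disc stack alone.

Things in the scene. Friction and masses are not known exactly. Their poses are not given: they have to be found in the camera images.
- log: round waxed wooden log, 68 mm across, 190 mm long, 0.45 kg. Origin on its axis at mid-length; x along the axis, z out through its two sockets (x = -45, +45 mm). Solid between x = -27 and 27 mm and at the ends. On its -z side a planed flat, 33 mm wide, 30 mm from the axis, runs full length. At first the sockets face down and to one side (2.3 rad from up): some 80 mm of rolling brings them up
- socket0 (a point): centre of the floor of the log's socket at x = -45 mm: 36 x 36 mm square, open to the log's +z, its floor 6 mm below the log's axis and 35 mm below its rim
- socket1 (a point): centre of the floor of the log's socket at x = +45 mm, likewise
- saddle: dark wooden saddle fixed on the bench: a plank 200 x 108 x 12 mm with two upright yokes, 24 mm thick and 52 mm high, at x = -80 and +80 mm, each with a 90 degree V notch that centres the log; nothing stands between the yokes. Origin at the centre of its underside, x along the log it carries, z up
- seat (a point): middle of the log's axis when it lies centred in the saddle: 62 mm above the bench; axes as the saddle's
- rack: light wooden board lying on the bench, 200 x 110 x 14 mm, on which the stakes stand. Origin at the centre of its underside, x along its length
- dome_stake: steel stake with a domed head standing on its foot, 88 mm tall, 0.5 kg: round shank 30 mm in diameter from the foot to 48 mm up (foot chamfered 3 mm), round head 44 mm in diameter above it, straight-sided from 50 to 72 mm, then domed. Origin at the centre of its foot, z up along it
- flat_stake: steel stake with a flat head standing on its foot, 74 mm tall, otherwise the same shank; head 44 mm in diameter, straight-sided from 50 to 72 mm. Origin at the centre of its foot, z up along it
- copper_band: bystander: upright open copper band 116 mm in diameter, 60 mm high; origin at the centre of its underside
- hammer: bystander: hammer lying on the bench, handle along its x; origin under its middle
- disc_stack: bystander: flat stack of copper discs 150 mm in diameter, 16 mm high; origin at the centre of its underside
There are look-alikes about, which are no part of the job. What is shaped like the dome_stake but brown is not meant.

How it is judged:
By the outcome, as a careful person would: the job done as asked, in the order asked, and still so for the second after the job is handed in, with the robot touching nothing.
It also fails if it takes over 72 s, if anything falls off the work surface, if the arm or the gripper's body presses on something with over 40 N, if the wrist force passes 120 N, or if a joint passes its speed limit or range.

## Working session

There is one attempt and no reset: what is moved stays moved. The work goes in short steps, each a Python script; the robot and the scene stay as the last script left them, time stands still between calls to the robot, and variables do not carry over. Pictures are saved under pics/ and viewed, about 8 in all and at most 12, crops included, and the job is handed in when it is done.

```bash
ls; mkdir -p pics; python3 - <<'E'
from station import r, eoat, planner, monitor, imaging
import cv2, numpy as np
for n in ("top","side"):
    c=imaging.camera(n); cv2.imwrite(f"pics/{n}0.png",c["color"][:,:,::-1]); np.savez(f"{n}0.npz",**c)
    print(n,c["mtx"].round(1).tolist(),c["extrinsics"].round(3).tolist())
print(monitor.observe(), r.nose_length)
E
```

```text
pics
top [[389.9, 0.0, 281.8], [0.0, 389.9, 206.8], [0.0, 0.0, 1.0]] [[0.017, -0.99, 0.142, 0.417], [-1.0, -0.017, 0.003, 0.008], [-0.001, -0.142, -0.99, 1.253], [0.0, 0.0, 0.0, 1.0]]
side [[450.6, 0.0, 284.2], [0.0, 450.6, 207.9], [0.0, 0.0, 1.0]] [[-0.803, -0.392, 0.449, 0.043], [-0.595, 0.506, -0.624, 0.763], [0.017, -0.768, -0.64, 0.854], [0.0, 0.0, 0.0, 1.0]]
{'time_s': 0.1, 'joint_pos': array([-1.34631244e+00,  2.63483464e-01, -4.88509312e-02,  1.25935632e+00,
       -6.86888893e-06,  1.41553111e+00]), 'joint_vel': array([-2.35303134e-03,  4.31431014e-05,  8.77320750e-04,  8.21485368e-04,
        1.02058083e-03, -1.15831984e-03]), 'joint_torque': array([ 2.57632222e-03, -6.38578176e+01,  3.85063219e+01,  9.99682263e-03,
       -1.51198456e-04,  5.48712606e-06]), 'ee_pos': array([ 0.19458695, -0.48744153,  0.30347707]), 'orientation': array([ 8.27854815e-01, -5.60942248e-01, -3.29308362e-04, -3.02570762e-04]), 'ft_force': array([ 0.85490989, -0.32880585, -0.61258685]), 'moment': array([ 0.03481129, -0.04329691,  0.02062167]), 'opening': 0.08534358192553425} 0.0726
```

View pics/top0.png

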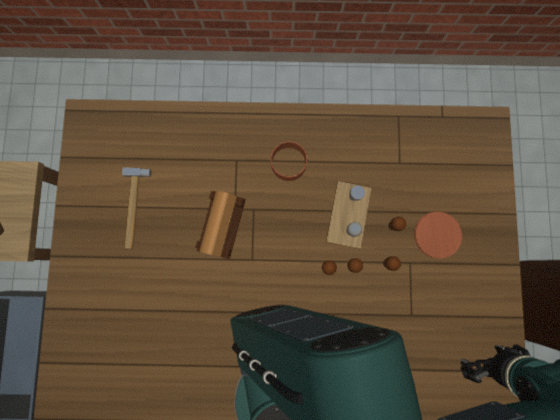

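View pics/side0.png

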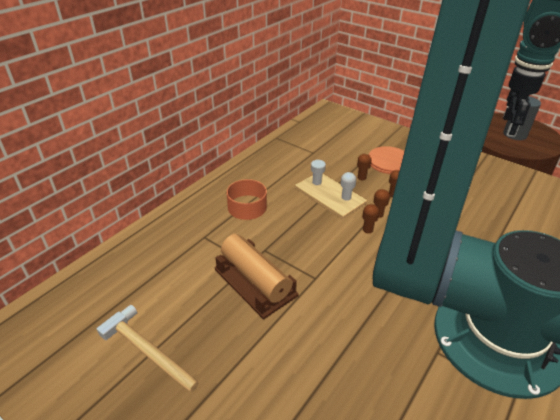

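Top view: the log lies at about (215,223) on the saddle. The grey stakes are at (357,192), flat, and (354,229), dome, on the rack. The brown decoys are at (398,223), (329,267), (355,265) and (392,263). There is free bench between saddle and rack. The side view agrees. Next I measure the positions and see which way the flat faces.

```bash
cat > h.py <<'E'
import numpy as np, cv2
def cloud(c):
    d=c["depth"]; v,u=np.indices(d.shape); K=c["mtx"]
    P=np.stack([(u-K[0,2])/K[0,0]*d,(v-K[1,2])/K[1,1]*d,d],-1)
    return P@c["extrinsics"][:3,:3].T+c["extrinsics"][:3,3]
def ray(c,u,v,z):
    K=c["mtx"];E=c["extrinsics"];d=E[:3,:3]@np.array([(u-K[0,2])/K[0,0],(v-K[1,2])/K[1,1],1]);o=E[:3,3]
    return o+d*(z-o[2])/d[2]
E
python3 - <<'E'
from h import *
t=dict(np.load("top0.npz"));s=dict(np.load("side0.npz"))
P=cloud(t);Q=cloud(s)
print("bench z",np.median(P[280:290,180:220,2]),np.median(Q[330:350,90:110,2]))
hsv=cv2.cvtColor(t["color"],cv2.COLOR_RGB2HSV)
for p in [(216,215),(222,225),(240,205),(330,240),(357,192),(354,229),(398,223)]: print(p,hsv[p[1],p[0]],P[p[1],p[0]].round(3))
# log
for n,C,(u0,u1,v0,v1) in (("top",P,(190,250,180,265)),("side",Q,(205,305,225,315))):
    R=C[v0:v1,u0:u1].reshape(-1,3); L=R[R[:,2]>0.07]
    rect=cv2.minAreaRect((L[:,:2]*1000).astype(np.float32)); print(n,"log",len(L),rect,"zmax",np.percentile(L[:,2],98))
# all tall stuff on rack
R=P[170:290,310:420].reshape(-1,3);
m=((P[:,:,2]>0.07)&(P[:,:,2]<0.13)).astype(np.uint8); m[:170]=0;m[285:]=0;m[:,:310]=0;m[:,425:]=0
n,lab,st,ce=cv2.connectedComponentsWithStats(m)
for i in range(1,n):
    if st[i,4]>20: print("tall",ce[i].round(1),st[i].tolist(),P[lab==i].mean(0).round(4),P[lab==i][:,2].max().round(3),np.median(t["color"][lab==i],axis=0))
for n,c,(u0,u1,v0,v1) in (("top",t,(190,250,180,265)),("side",s,(205,305,225,315))):
    cv2.imwrite(f"pics/z{n}.png",cv2.resize(c["color"][v0:v1,u0:u1,::-1],None,fx=6,fy=6,interpolation=cv2.INTER_CUBIC))
# profile across the log, axis fit via robust points
R=P[180:265,190:250].reshape(-1,3); L=R[R[:,2]>0.06]
c,_,a=cv2.minAreaRect((L[:,:2]*1000).astype(np.float32)); 
pts=cv2.fitLine(L[:,:2].astype(np.float32),cv2.DIST_L2,0,.01,.01).ravel(); print("line",pts)
ax=pts[:2]*np.sign(pts[0]); nrm=np.array([-ax[1],ax[0]])
for nm,C in(("top",P[180:265,190:250]),("side",Q[225:315,205:305])):
    C=C.reshape(-1,3); al=(C[:,:2]-pts[2:])@ax; ac=(C[:,:2]-pts[2:])@nrm
    print(nm)
    for k in np.arange(-.044,.045,.006):
        w=(abs(ac-k)<.003)&(abs(al)<.06)&(C[:,2]>.03)
        if w.sum()>3: print(round(k,3),w.sum(),np.median(C[w,2]).round(4))
E
```

```text
bench z -0.0005112602638480679 -7.47280196080613e-05
(216, 215) [ 16 145 158] [0.554 0.208 0.093]
(222, 225) [ 15 140 122] [0.525 0.19  0.083]
(240, 205) [ 14 178  63] [0.592 0.141 0.054]
(330, 240) [ 20 105 153] [ 0.49  -0.143  0.018]
(357, 192) [111  30 137] [ 0.633 -0.216  0.086]
(354, 229) [104  30 144] [ 0.518 -0.203  0.106]
(398, 223) [ 13 191  99] [ 0.54  -0.337  0.09 ]
top log 1363 ((512.0625, 115.48573303222656), (252.68508911132812, 190.46697998046875), 76.97189331054688) zmax 1.252760191333678
side log 1784 ((292.6835632324219, 423.9132080078125), (151.57720947265625, 827.3829345703125), 46.74519729614258) zmax 0.09894628765226975
tall [356.8 192.1] [349, 185, 16, 15, 178] [ 0.6324 -0.2155  0.0868] 0.094 [123. 128. 138.]
tall [398.3 222.8] [392, 216, 14, 15, 162] [ 0.5415 -0.3404  0.0828] 0.091 [86. 51. 27.]
tall [353.9 228.6] [347, 222, 15, 15, 177] [ 0.5204 -0.2041  0.0956] 0.106 [123. 125. 118.]
tall [393.1 262.8] [386, 256, 15, 15, 170] [ 0.4217 -0.3223  0.0825] 0.091 [87.  50.5 26. ]
tall [355.2 264.8] [348, 258, 15, 15, 169] [ 0.414  -0.2095  0.0826] 0.095 [86. 52. 26.]
tall [328.9 266.8] [322, 260, 15, 15, 168] [ 0.4068 -0.1315  0.0827] 0.092 [86. 51. 27.]
line [ 0.9975865  -0.06943525  0.5287465   0.19876043]
top
-0.032 21 0.0696
-0.026 50 0.0731
-0.02 74 0.0765
-0.014 93 0.0806
-0.008 96 0.0875
-0.002 90 0.0925
0.004 85 0.0948
0.01 75 0.0954
0.016 82 0.0949
0.022 71 0.0928
0.028 68 0.0903
0.034 54 0.0875
0.04 33 0.0837
side
-0.032 10 0.0738
-0.026 19 0.0753
-0.02 27 0.0798
-0.014 43 0.0863
-0.008 46 0.0942
-0.002 71 0.0944
0.004 90 0.0949
0.01 109 0.0947
0.016 110 0.0931
0.022 129 0.0909
0.028 165 0.0852
0.034 168 0.079
0.04 133 0.0736
```

```bash
python3 - <<'E'
from h import *
t=dict(np.load("top0.npz"));s=dict(np.load("side0.npz"))
P=cloud(t);Q=cloud(s)
a=[]
for C in (P[180:265,190:250],Q[225:315,205:305]):
    R=C.reshape(-1,3); L=R[(R[:,2]>.083)&(R[:,2]<.11)]
    c,wh,an=cv2.minAreaRect((L[:,:2]*1000).astype(np.float32)); print(len(L),c,wh,an)
# colour mask log in top: light orange + darker flat
from itertools import product
c=t["color"][180:265,190:250].astype(int); hsv=cv2.cvtColor(t["color"][180:265,190:250],cv2.COLOR_RGB2HSV)
m=((hsv[...,0]<20)&(hsv[...,1]>120)&(hsv[...,2]>95)).astype(np.uint8)
n,lab,st,ce=cv2.connectedComponentsWithStats(m); i=1+st[1:,4].argmax(); print(st[i],ce[i])
pts=np.argwhere(lab==i)[:,::-1]+[190,180]
br=cv2.minAreaRect(pts.astype(np.float32));print("log px",br)
B=cv2.boxPoints(br); W=np.array([ray(t,u,v,.062) for u,v in B]); print(W.round(3))
print([np.linalg.norm(W[j]-W[j-1]).round(3) for j in range(4)],W.mean(0))
a=cv2.imread("pics/ztop.png");b=cv2.imread("pics/zside.png");H=max(len(a),len(b))
x=np.zeros((H,a.shape[1]+b.shape[1],3),np.uint8);x[:len(a),:a.shape[1]]=a;x[:len(b),a.shape[1]:]=b
cv2.imwrite("pics/both.png",cv2.resize(x,None,fx=.8,fy=.8))
E
```

```text
1011 (533.547119140625, 208.380126953125) (53.80466842651367, 190.44424438476562) 77.15457153320312
1241 (525.7277221679688, 209.10365295410156) (50.695621490478516, 192.47181701660156) 76.63223266601562
[   0    0   46   78 2615] [20.9541109  35.63212237]
log px ((212.5, 218.5), (77.0, 45.0), 90.0)
[[0.666 0.299 0.062]
 [0.669 0.159 0.062]
 [0.431 0.15  0.062]
 [0.429 0.287 0.062]]
[np.float64(0.238), np.float64(0.14), np.float64(0.238), np.float64(0.136)] [0.54866285 0.22366913 0.062     ]
```

View pics/both.png

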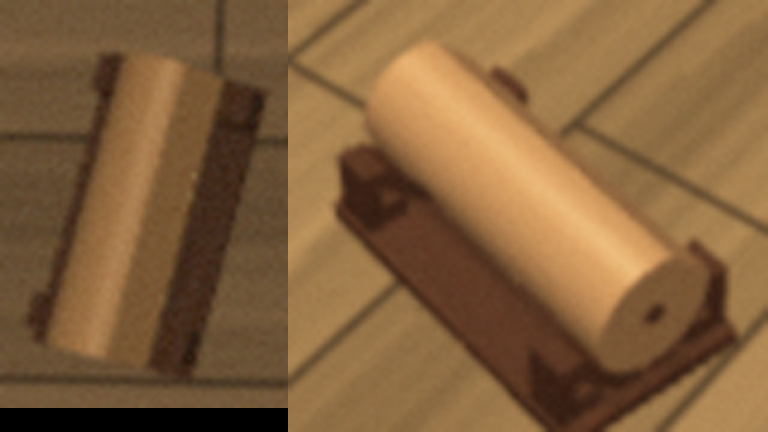

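```bash
python3 - <<'E'
from h import *
t=dict(np.load("top0.npz"));s=dict(np.load("side0.npz"))
a=ray(t,227.5,193.5,.094);b=ray(t,212.5,255,.094);d=(a-b)/np.linalg.norm(a-b);n=np.array([-d[1],d[0],0])
print(a,b,np.linalg.norm(a-b),np.degrees(np.arctan2(d[1],d[0])),"centre",(a+b)/2+n*.011)
h=ray(s,281.5,290.4,.062); print("hole",h,"centre from hole",h+d*.095)
Z=lambda c:cloud(c)
P=cloud(t)
# stakes: grey head centroid
hsv=cv2.cvtColor(t["color"],cv2.COLOR_RGB2HSV)
for c,box,nm in((t,(335,375,180,245),"top"),(s,(300,365,150,205),"side")):
    hs=cv2.cvtColor(c["color"],cv2.COLOR_RGB2HSV);m=((hs[...,1]<70)&(hs[...,0]>80)).astype(np.uint8);k=np.zeros_like(m);k[box[2]:box[3],box[0]:box[1]]=1
    nn,lab,st,ce=cv2.connectedComponentsWithStats(m*k)
    for i in range(1,nn):
        if st[i,4]>30:
            print(nm,st[i].tolist(),ce[i].round(1),"at flat top .088",ray(c,*ce[i],.088).round(4),"dome .09",ray(c,*ce[i],.090).round(4))
            if nm=="side":
                v0=st[i,1]; row=np.argwhere(lab==i); 
E
```

```text
[0.62009296 0.17577398 0.094     ] [0.43523634 0.21319218 0.094     ] 0.1886056461866185 -11.443053831318025 centre [0.52984698 0.20526443 0.094     ]
hole [0.43038396 0.22750634 0.062     ] centre from hole [0.52349558 0.20865892 0.062     ]
top [351, 186, 13, 13, 133] [357.3 192.1] at flat top .088 [ 0.6323 -0.217   0.088 ] dome .09 [ 0.6319 -0.2167  0.09  ]
top [351, 224, 9, 9, 53] [355.  227.9] at flat top .088 [ 0.5231 -0.2091  0.088 ] dome .09 [ 0.5229 -0.2087  0.09  ]
side [313, 161, 11, 6, 57] [318.  163.5] at flat top .088 [ 0.6239 -0.2146  0.088 ] dome .09 [ 0.6224 -0.2121  0.09  ]
```

```bash
cat >> h.py <<'E'
from scipy.spatial.transform import Rotation as Rn
def quat(a):
    x=np.array([np.cos(a),np.sin(a),0]);z=np.array([0,0,-1.]);return Rn.from_matrix(np.stack([x,np.cross(z,x),z],1)).as_quat()
YAW=np.radians(-12.7); D=np.array([np.cos(YAW),np.sin(YAW),0]); N=np.array([-D[1],D[0],0])
def bestq(planner,monitor,p,a):
    q0=monitor.observe()["joint_pos"];best=None
    for k in (a,a+np.pi):
        j=planner.solve_ik(p,quat(k))
        if j is not None and (best is None or abs(j[5]-0)<best[0]): best=(abs(j[5]),quat(k),j)
    return best[1],best[2]
C0=np.array([.5275,.207,0])
E
python3 - <<'E'
from station import r, eoat, planner, monitor, imaging
from h import *
a=YAW+np.pi/2; zg=.062+.048
up=C0+[0,0,.25]
q,j=bestq(planner,monitor,up,a); print(q,j)
r.movep(up,q)
print("stop",r.move_linear(C0+[0,0,zg],max_speed=.12,f_stop=15))
print(monitor.observe()["ee_pos"])
c=imaging.camera("side"); cv2.imwrite("pics/s1.png",c["color"][:,:,::-1])
eoat.grip(.06,50)
o=monitor.observe(); print(o["opening"],o["ft_force"],o["time_s"])
r.move_linear(C0+[0,0,zg+.06],max_speed=.12)
L=C0-.13*N
r.move_linear(L+[0,0,zg+.06],max_speed=.15)
o=monitor.observe(); print(o["opening"],o["ft_force"],o["time_s"])
r.move_linear(L+[0,0,zg-.028+.003],max_speed=.12)
print("stop",r.move_linear(L+[0,0,zg-.028-.003],max_speed=.02,f_stop=4))
o=monitor.observe(); print(o["ee_pos"],o["opening"],o["ft_force"],o["time_s"])
c=imaging.camera("side"); cv2.imwrite("pics/s2.png",c["color"][:,:,::-1])
x=np.hstack([cv2.imread("pics/s1.png")[150:350,180:480],c["color"][150:350,180:480,::-1]]);cv2.imwrite("pics/s12.png",cv2.resize(x,(795,265)))
E
```

```text
[0.78097574 0.62456136 0.         0.        ] [ 0.23016191  0.3548729  -0.06013881  1.15578462  0.          0.45181872]
stop False
[0.52781638 0.20709152 0.11060285]
0.06665970686503284 [ -2.99402266 -12.9287128   10.98492071] 4.5
0.06645653294915249 [-0.05636805  0.41379601 -3.12380079] 6.1667
stop True
[0.49956577 0.08025529 0.08264506] 0.06642324477261471 [-0.45502942 -0.33963592  6.30602416] 7.2833
```

View pics/s12.png

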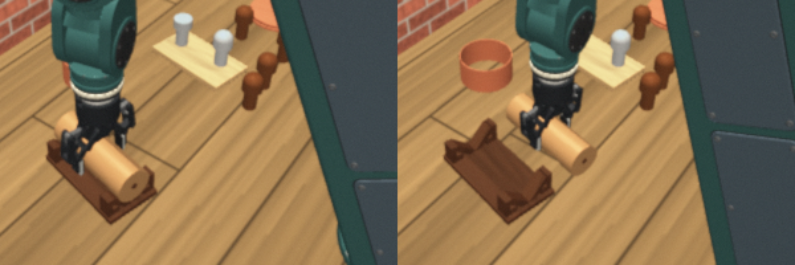

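```bash
python3 - <<'E'
from station import r, eoat, planner, monitor, imaging
from h import *
L=C0-.13*N; z=.0835
eoat.grip(.085); r.sleep(.3)
c1=imaging.camera("side")
print(r.move_linear(L-.035*N+[0,0,z],max_speed=.05)); c2=imaging.camera("side")
print(r.move_linear(L-.076*N+[0,0,z],max_speed=.05)); r.sleep(.4); c3=imaging.camera("side")
o=monitor.observe(); print(o["ee_pos"],o["ft_force"],o["time_s"])
x=np.hstack([c["color"][170:330,260:440,::-1] for c in(c1,c2,c3)]);cv2.imwrite("pics/roll.png",cv2.resize(x,(799,237),interpolation=cv2.INTER_CUBIC))
E
```

```text
False
False
[0.48218861 0.00612049 0.08347807] [ 0.404603    0.29449635 -0.25501465] 10.325
```

View pics/roll.png

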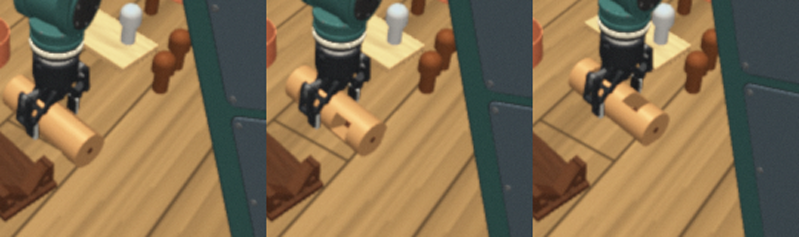

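```bash
python3 - <<'E'
from station import r, eoat, planner, monitor, imaging
from h import *
p=monitor.observe()["ee_pos"]; r.move_linear([p[0],p[1],.22],max_speed=.15)
j=monitor.observe()["joint_pos"]; j[0]+=1.1; r.set_joints(j)
for n in("top","side"):
    c=imaging.camera(n); np.savez(f"{n}1.npz",**c); cv2.imwrite(f"pics/{n}1.png",c["color"][:,:,::-1])
print(monitor.observe()["time_s"])
a=cv2.imread("pics/top1.png")[175:285,180:320];b=cv2.imread("pics/side1.png")[170:325,215:370]
cv2.imwrite("pics/c1.png",np.hstack([cv2.resize(a,(420,330),interpolation=3),cv2.resize(b,(330,330),interpolation=3)]))
E
```

```text
13.3167
```

View pics/c1.png

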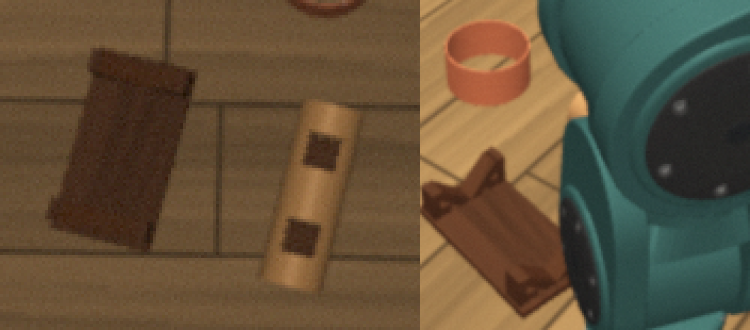

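The sockets face up and the log sits on its flat, with clean outlines in the top view: sockets at crop (321,151) and (301,238), saddle at left. I measure log and saddle from this picture.

```bash
python3 - <<'E'
from h import *
t=dict(np.load("top1.npz")); P=cloud(t)
hsv=cv2.cvtColor(t["color"],cv2.COLOR_RGB2HSV)
def comp(m,box):
    k=np.zeros(m.shape,np.uint8);k[box[2]:box[3],box[0]:box[1]]=1
    n,lab,st,ce=cv2.connectedComponentsWithStats(m.astype(np.uint8)*k)
    return [(st[i,4],ce[i],lab==i) for i in range(1,n) if st[i,4]>30]
def rep(mask,z,nm):
    p=np.argwhere(mask)[:,::-1]; w=np.array([ray(t,u,v,z)[:2] for u,v in p])*1000
    c,wh,an=cv2.minAreaRect(w.astype(np.float32)); print(nm,len(p),"rect",np.round(c,1),np.round(wh,1),round(an,2),"mean",w.mean(0).round(1))
V=hsv[...,2]; print("V log/socket/bench/saddle",V[225,276],V[226,287],V[260,260],V[220,220])
for a,ce,m in comp(V<75,(265,302,205,272)): rep(m,.059,"socket")
for a,ce,m in comp(V<75,(190,250,185,262)): rep(m,.012,"saddle")
for a,ce,m in comp((P[...,2]>.025)&(P[...,2]<.09),(255,305,200,280)): rep(m,.045,"log-depth")
for a,ce,m in comp((P[...,2]>.03)&(P[...,2]<.09),(190,250,185,262)): rep(m,.045,"yoke")
m=(P[...,2]>.025)&(P[...,2]<.09);k=np.zeros_like(m);k[200:280,255:305]=1
L=P[m&k]; c,wh,an=cv2.minAreaRect((L[:,:2]*1000).astype(np.float32)); print("cloud log",c,wh,an,np.percentile(L[:,2],95))
m=(P[...,2]>.004)&(P[...,2]<.09);k=np.zeros_like(m);k[180:265,190:252]=1
L=P[m&k]; c,wh,an=cv2.minAreaRect((L[:,:2]*1000).astype(np.float32)); print("cloud saddle",c,wh,an,L.mean(0))
E
```

```text
V log/socket/bench/saddle 93 72 81 58
socket 88 rect [530.5  -6.1] [28.9 29. ] 79.52 mean [529.9  -5.8]
socket 91 rect [442.7  13.9] [27.3 30. ] 77.03 mean [442.6  13.8]
saddle 2117 rect [541.4 211.9] [160.  219.8] 77.21 mean [533.3 204.7]
log-depth 1193 rect [488.6   4.9] [ 66.7 192.5] 77.12 mean [487.7   5.4]
yoke 104 rect [619.9 218.8] [44.1 25.1] 73.9 mean [620.4 220.6]
yoke 92 rect [605.7 153.7] [36.2 26.1] 76.82 mean [605.2 152.9]
yoke 104 rect [465.4 256. ] [41.4 23.7] 77.09 mean [465.4 256.6]
yoke 91 rect [450.1 189.4] [35.3 23.7] 77.92 mean [449.9 189.3]
cloud log (487.74884033203125, 5.240482330322266) (67.36510467529297, 189.80943298339844) 77.09830474853516 0.06532801923764604
cloud saddle (544.4573974609375, 209.015869140625) (273.4717102050781, 198.9102783203125) 1.6654306650161743 [0.53651851 0.20598836 0.01760616]
```

```bash
cat >> h.py <<'E'
YAW=np.radians(-13.0); D=np.array([np.cos(YAW),np.sin(YAW),0]); N=np.array([-D[1],D[0],0])
S=np.array([.5345,.204,0])
E
python3 - <<'E'
from station import r, eoat, planner, monitor, imaging
from h import *
G=np.array([.4875,.0048,0]); up=G+[0,0,.18]
q,j=bestq(planner,monitor,up,YAW+np.pi/2)
r.movep(up,q); print("stop",r.move_linear(G+[0,0,.082],max_speed=.12,f_stop=12))
eoat.grip(.06,50); o=monitor.observe(); print(o["opening"],o["ft_force"],o["ee_pos"])
r.move_linear(G+[0,0,.174],max_speed=.15); r.move_linear(S+[0,0,.174],max_speed=.18)
o=monitor.observe(); print(o["opening"],o["ft_force"]);
r.move_linear(S+[0,0,.118],max_speed=.1)
print("stop",r.move_linear(S+[0,0,.110],max_speed=.02,f_stop=5))
o=monitor.observe(); print(o["opening"],o["ft_force"],o["ee_pos"],o["time_s"])
eoat.grip(.085); r.sleep(.2)
r.move_linear(o["ee_pos"]+[0,0,.12],max_speed=.2)
F=np.array([.632,-.216,.28]); q,j=bestq(planner,monitor,F,YAW+np.pi/2); print(j)
r.movep(F,q)
for n in("top","side"):
    c=imaging.camera(n); np.savez(f"{n}2.npz",**c); cv2.imwrite(f"pics/{n}2.png",c["color"][:,:,::-1])
print(monitor.observe()["time_s"])
a=cv2.imread("pics/top2.png")[170:280,180:320];b=cv2.imread("pics/side2.png")[210:325,205:320]
cv2.imwrite("pics/c2.png",np.hstack([cv2.resize(a,(420,330),interpolation=3),cv2.resize(b,(330,330),interpolation=3)]))
E
```

```text
stop False
0.06678805381923462 [-1.530584   -0.61095754  7.45631176] [0.48789073 0.00469661 0.08284412]
0.06651644825018904 [-0.75433427  0.25619862 -3.14735825]
stop True
0.0666979987200906 [ 0.53971117 -1.15891612  3.3261654 ] [0.53500262 0.2038157  0.11509326] 19.4917
[-0.45120418  0.52419937  0.30522778  1.35182473  0.         -0.22431138]
22.475
```

View pics/c2.png

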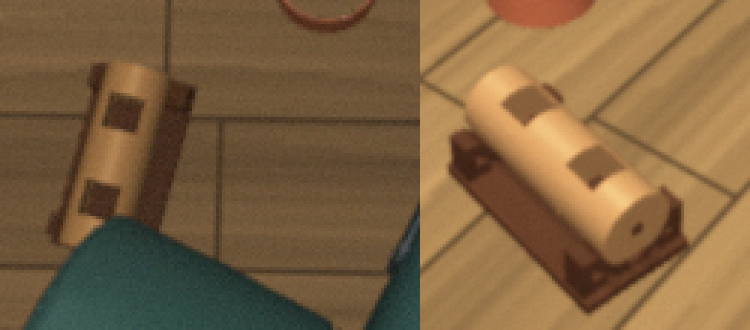

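```bash
python3 - <<'E'
from h import *
t=dict(np.load("top2.npz"));s=dict(np.load("side2.npz"));t0=dict(np.load("top0.npz"));s0=dict(np.load("side0.npz"))
def comps(c,m,box,z,nm,mn=25):
    k=np.zeros(m.shape,np.uint8);k[box[2]:box[3],box[0]:box[1]]=1
    n,lab,st,ce=cv2.connectedComponentsWithStats(m.astype(np.uint8)*k)
    for i in range(1,n):
        if st[i,4]>mn:
            w=np.array([ray(c,u,v,z)[:2] for v,u in np.argwhere(lab==i)])*1000
            R=cv2.minAreaRect(w.astype(np.float32)); print(nm,st[i].tolist(),"rect",np.round(R[0],1),np.round(R[1],1),round(R[2],1),"mean",w.mean(0).round(1))
V=lambda c:cv2.cvtColor(c["color"],cv2.COLOR_RGB2HSV)[...,2]
v=V(t);comps(t,v<85,(212,231,197,216),.092,"top sockA");comps(t,v<85,(205,222,228,243),.092,"top sockB")
v=V(s);print(v[246,388-0-0 if 0 else 388],v[246,240],v[235,252]);
for th in(120,135,150): comps(s,v<th,(237,262,236,256),.092,f"side A{th}");comps(s,v<th,(262,287,258,278),.092,f"side B{th}")
D_=lambda c:c["color"].astype(int)
for c,nm,b in((t0,"top",[(345,370,180,204),(342,366,217,240)]),(s0,"side",[(305,332,155,192),(336,362,168,203)])):
    m=(D_(c)[...,0]-D_(c)[...,2])<25
    for x,zz in zip(b,(.086,.086)): comps(c,m,x,zz,nm+" stake")
E
```

```text
top sockA [215, 202, 12, 12, 100] rect [577.6 194.9] [32.4 29.3] 76.9 mean [577.1 195.1]
top sockB [207, 230, 15, 13, 115] rect [488.9 209.2] [44.4 30.7] 76.5 mean [489.3 214. ]
64 135 197
side B135 [263, 266, 6, 9, 33] rect [480.1 222.3] [11.4 24.3] 38.1 mean [479.6 222.4]
side A150 [237, 240, 14, 13, 113] rect [572.4 195.1] [32.3 31.1] 75.2 mean [571.8 195. ]
side B150 [275, 258, 12, 6, 35] rect [470.9 175.5] [29.9  9.3] 2.9 mean [470.1 175.6]
side B150 [262, 261, 14, 15, 120] rect [483.8 215.6] [31.  33.6] 75.1 mean [482.7 214.5]
top stake [350, 185, 15, 15, 182] rect [ 632.8 -216.4] [42.6 43.8] 89.6 mean [ 631.3 -215.6]
top stake [347, 222, 15, 15, 167] rect [ 519.4 -207. ] [39.8 43. ] 45.3 mean [ 520.5 -206.4]
side stake [311, 160, 14, 25, 250] rect [ 604.  -180.9] [ 39.1 124.2] 32.7 mean [ 607.5 -186.2]
side stake [341, 172, 15, 28, 299] rect [ 498.6 -178.6] [ 40.3 130.4] 29.6 mean [ 501.  -180.5]
```

```bash
cat >> h.py <<'E'
ctr=np.array([.5336,.2051,0]); ctr=ctr+N*(.3193-ctr@N)
SA=ctr+.045*D; SB=ctr-.045*D
def pick(r,eoat,planner,monitor,p):
    q,j=bestq(planner,monitor,p+[0,0,.2],YAW+np.pi/2)
    r.movep(p+[0,0,.2],q)
    print("stop",r.move_linear(p+[0,0,.126],max_speed=.12,f_stop=12))
    eoat.grip(.035,70); o=monitor.observe(); print("grip",o["opening"],o["ft_force"],o["ee_pos"])
    r.move_linear(p+[0,0,.26],max_speed=.2); o=monitor.observe(); print(o["opening"],o["ft_force"])
E
python3 - <<'E'
from station import r, eoat, planner, monitor, imaging
from h import *
print(SA,SB)
pick(r,eoat,planner,monitor,np.array([.6335,-.2175,0]))
q,j=bestq(planner,monitor,SA+[0,0,.26],YAW+np.pi/2); print(j)
r.movep(SA+[0,0,.26],q); r.move_linear(SA+[0,0,.216],max_speed=.1); r.sleep(.2)
for n in("top","side"):
    c=imaging.camera(n); np.savez(f"{n}3.npz",**c)
print(monitor.observe()["time_s"])
b=c["color"][190:320,200:320,::-1]; cv2.imwrite("pics/c3.png",cv2.resize(b,None,fx=4.5,fy=4.5,interpolation=3))
E
```

```text
[0.57731682 0.19441481 0.        ] [0.48962351 0.21466041 0.        ]
stop False
grip 0.042465298023508555 [-1.46317769 -0.68811544  6.96949703] [ 0.6338089  -0.21776501  0.12685724]
0.0422656556206782 [-0.54176048 -0.30313099 -5.04355969]
[0.19113428 0.42306903 0.07721367 1.22494097 0.         0.41802708]
27.3667
```

View pics/c3.png

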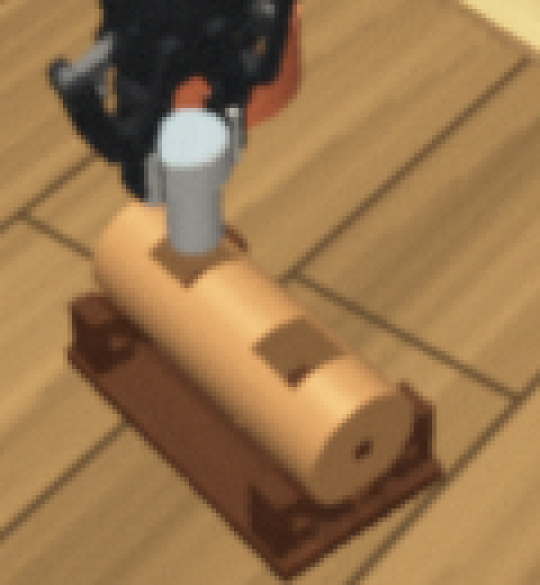

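```bash
python3 - <<'E'
from h import *
s=dict(np.load("side3.npz")); f=dict(np.load("side2.npz"))
m=(s["color"].astype(int)[...,0]-s["color"].astype(int)[...,2])<25; m[:215]=0;m[250:]=0;m[:,:232]=0;m[:,256:]=0
for v in range(228,250): 
    x=np.flatnonzero(m[v]); print(v,x.min() if len(x) else None,x.max() if len(x) else None,end="; ")
print()
for v in (242.5,243.5): p=ray(s,243.4,v,.104); print(p.round(4),"D,N",((p-SA)@D).round(4),((p-SA)@N).round(4))
p=np.array([.5722,.1951,0]); print("socket side",((p-SA)@D).round(4),((p-SA)@N).round(4))
g=cv2.cvtColor(f["color"],cv2.COLOR_RGB2HSV)[...,2]; print(g[236:258:1,236:264:2])
E
```

```text
228 232 250; 229 232 249; 230 232 249; 231 232 248; 232 232 247; 233 232 247; 234 232 247; 235 237 247; 236 237 248; 237 237 248; 238 237 248; 239 237 248; 240 238 248; 241 238 249; 242 238 248; 243 238 248; 244 239 247; 245 240 245; 246 None None; 247 None None; 248 None None; 249 None None; 
[0.5691 0.1941 0.104 ] D,N -0.0079 -0.0021
[0.5669 0.1967 0.104 ] D,N -0.0106 -0.0001
socket side -0.0051 -0.0005
[[225 215 201 180 181 188 191 194 194 175 169 169 170 173]
 [229 222 209 194 174 188 192 197 184 171 168 170 171 174]
 [229 225 217 201 179 181 176 190 174 167 169 170 174 178]
 [231 227 219 190 170 173 139 160 168 169 170 172 174 177]
 [234 225 191 157 145 165 126 126 159 168 171 174 177 179]
 [234 196 153 136 136 154 153 114 138 168 173 176 179 181]
 [211 159 137 136 137 143 164 129 114 160 176 177 178 181]
 [163 138 136 135 135 136 155 158 110 143 176 178 182 182]
 [139 136 134 136 135 134 140 166 134 120 177 178 178 178]
 [135 139 137 136 134 135 136 152 158 126 176 182 181 180]
 [136 135 135 134 135 134 133 142 158 159 178 182 178 179]
 [136 136 133 136 134 132 138 148 170 178 176 180 179 178]
 [144 134 136 135 137 137 157 196 199 194 176 179 177 175]
 [180 137 136 135 130 162 208 223 217 207 185 175 178 174]
 [211 143 136 134 133 218 233 228 223 213 198 178 175 165]
 [226 182 139 137 187 238 236 230 226 219 208 189 167 140]
 [227 218 148 150 230 241 237 232 228 223 215 199 174 125]
 [225 227 189 187 238 241 240 236 231 227 220 208 190 146]
 [224 227 221 225 238 241 240 239 234 229 225 215 202 176]
 [222 226 227 232 236 240 241 240 236 231 227 221 213 195]
 [217 223 227 230 233 238 240 241 239 233 230 225 215 206]
 [208 218 225 228 231 236 240 242 239 236 232 228 222 212]]
```

```bash
python3 - <<'E'
from h import *
s=dict(np.load("side3.npz"))
def pr(n,p): d=p-SA; print(n,p.round(4),"D",(d@D).round(4),"N",(d@N).round(4))
pr("B quad +90D",ray(s,266,267.9,.091)+.09*D)
pr("A quad",ray(s,242.3,246.4,.091))
for n,(x,y) in dict(Bl=(253,347),Bt=(295,320),Br=(343,352),Bb=(298,383),Al=(152,252),Ab=(187,285)).items(): 
    p=ray(s,200+x/4.5-.4,190+y/4.5-.4,.091); pr(n,p)
for v in (242.2,242.8): pr("foot",ray(s,243.,v,.104))
pr("hole",ray(s,200+365/4.5-.4,190+449/4.5-.4,.062)+.14*D)
E
```

```text
B quad +90D [0.5713 0.1957 0.091 ] D -0.0061 N -0.0001
A quad [0.5716 0.1961 0.091 ] D -0.0059 N 0.0003
Bl [0.5044 0.2272 0.091 ] D -0.0785 N 0.0156
Bt [0.4991 0.1996 0.091 ] D -0.0774 N -0.0126
Br [0.466  0.2022 0.091 ] D -0.1102 N -0.0175
Bb [0.4712 0.2324 0.091 ] D -0.1119 N 0.0131
Al [0.5904 0.207  0.091 ] D 0.0099 N 0.0152
Ab [0.5596 0.2143 0.091 ] D -0.0218 N 0.0154
foot [0.5706 0.194  0.104 ] D -0.0065 N -0.002
foot [0.5692 0.1955 0.104 ] D -0.0081 N -0.0008
hole [0.57   0.1947 0.062 ] D -0.0072 N -0.0013
```

The foot hovers within about 1 mm of the centre of socket A (measured at pixel 242,246, foot near 243,242.6). I nudge it 1 mm along the log and lower it with a force guard.

```bash
cat >> h.py <<'E'
def insert(r,eoat,monitor,t):
    for d,n in ((0,0),(.002,0),(-.002,0),(0,.002),(0,-.002),(.004,0),(-.004,0)):
        p=t+d*D+n*N
        r.move_linear(p+[0,0,.216],max_speed=.08)
        hit=r.move_linear(p+[0,0,.166],max_speed=.05,f_stop=8)
        o=monitor.observe(); z=o["ee_pos"][2]; print(d,n,hit,o["ee_pos"],o["ft_force"])
        if z<.175: break
    else: raise SystemExit("blocked")
    eoat.grip(.06); r.sleep(.2); r.move_linear(p+[0,0,.26],max_speed=.2); print("t",monitor.observe()["time_s"])
E
python3 - <<'E'
from station import r, eoat, planner, monitor, imaging
from h import *
insert(r,eoat,monitor,SA+.001*D)
eoat.grip(.085)
pick(r,eoat,planner,monitor,np.array([.521,-.208,0]))
for n in("top","side"):
    c=imaging.camera(n); np.savez(f"{n}4.npz",**c)
    if n=="top": t=c
q,j=bestq(planner,monitor,SB+[0,0,.27],YAW+np.pi/2); print(j)
r.movep(SB+[0,0,.27],q); r.move_linear(SB+[0,0,.216],max_speed=.1); r.sleep(.2)
s=imaging.camera("side"); np.savez("side5.npz",**s)
print(monitor.observe()["time_s"])
x=[cv2.resize(k["color"][190:320,200:320,::-1],None,fx=3.3,fy=3.3,interpolation=3) for k in(c,s)]
cv2.imwrite("pics/c4.png",np.hstack(x))
E
```

```text
0 0 True [0.57822008 0.19409901 0.16871753] [-3.54089519e-01 -3.52593628e-03  8.08220227e+00]
t 29.625
stop False
grip 0.0426833819141521 [-1.65144683  0.30318547  6.94859733] [ 0.52134137 -0.20828429  0.12677267]
0.042274809374335504 [-0.28793554 -0.17310515 -5.32202094]
[ 0.2607059   0.29193659 -0.09981618  1.17904355  0.          0.4875987 ]
36.175
```

View pics/c4.png

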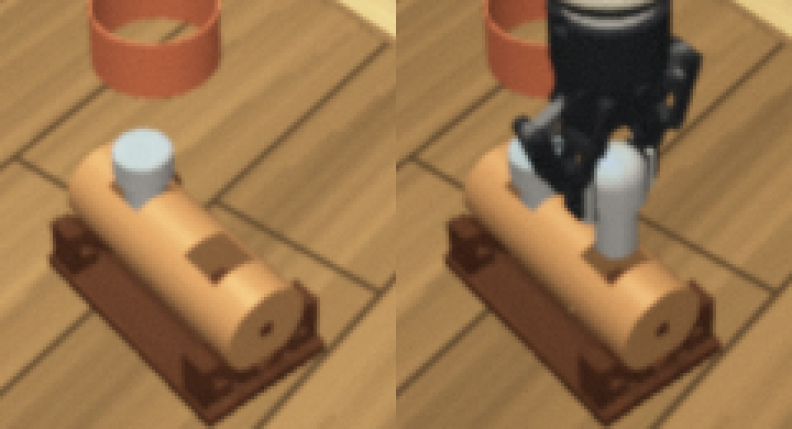

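The flat stake is home. The dome's foot is over socket B (about pixel 266.6,265, socket centre 266,268), slightly short along the log. I shift it +1.5 mm and insert.

```bash
python3 - <<'E'
from station import r, eoat, planner, monitor, imaging
from h import *
insert(r,eoat,monitor,SB+.0015*D)
j=monitor.observe()["joint_pos"]; j[0]-=1.2; r.set_joints(j); r.sleep(.3)
t=imaging.camera("top");s=imaging.camera("side"); P=cloud(s)
print("flat/dome top z",P[228:238,238:250,2].max(),P[240:262,255:275,2].max(),monitor.observe()["time_s"])
Q=cloud(t)
cv2.imwrite("pics/c6.png",np.hstack([cv2.resize(t["color"][140:290,120:320,::-1],(440,330),interpolation=3),cv2.resize(s["color"][190:320,200:330,::-1],(330,330),interpolation=3)]))
E
```

```text
0 0 True [0.49096012 0.21421674 0.16862518] [-1.37678804  0.37761688  6.87358591]
t 38.4333
flat/dome top z 0.8541937747079668 0.8541937747079668 41.0
```

View pics/c6.png

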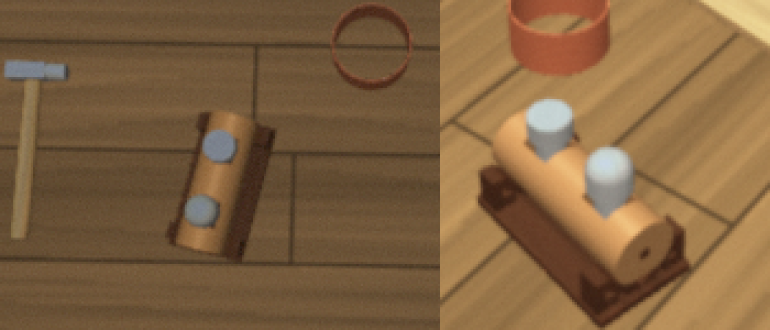

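Both stakes stand in their own sockets, and the contact heights (TCP 0.1687 and 0.1686, expected 0.168) mean fully home. The bystanders are where they were and the arm is clear, so I hand in.

```bash
python3 -c "
from station import workorder
print(workorder.sign_off())"
```

```text
the job is handed in; nothing more can be done
None
```

The job is done and handed in at about 41 s of the 72 s allowed. I lifted the log out, laid it on the bench and let go. I then rolled it about 78 mm between the open fingers until it sat on its flat with the sockets up. After that I laid it back in the saddle and put the flat stake in socket A (the one farther from the robot) and the dome stake in socket B.

**Last checks:**
- Both stakes went in on the first try. They bottomed out with the gripper at 0.1687 m and 0.1686 m, against 0.168 m expected for fully home.
- The last pictures show the log seated with both stakes upright in separate sockets, and the arm clear. The copper band and hammer had not moved. The disc stack was outside those crops, but the arm never worked near it.

**What failed or disagreed:**
- The final depth check of the stake tops gave no usable number because of missing depth readings. The heights therefore rest on the contact positions and the pictures.
- The two cameras disagreed by about 5 mm in x, so I placed each stake by its position relative to its socket.

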